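Prove a mill pestle's taper: seat it with a twist, then drift it loose

TASK

Check that the taper of the steel mill pestle grips and lets go. Put the pestle, shank down, into the spring-mounted sleeve and press it fully home with a twisting push until its collar sits on the sleeve's nose, finishing with about 24 N (at least 20 N, and never over 30 N), and let go. Then push the drift, thin end first and flat edge down, through the slot under the seated pestle until it has lifted the pestle at least 6 mm, and leave both there, the pestle standing loose in the sleeve and the drift in the slot; disturb nothing else.

Things in the scene. Friction and masses are not known exactly. Their poses are not given: they have to be found in the camera images.
- holder: grey plastic holder, fixed: 80 x 80 x 10 mm foot with an upright tube, 44 mm outside, hole 34 mm, rim 90 mm above the worktop. Origin at the centre of its underside, z up. The pestle stands in it, collar on the rim
- pestle: steel mill pestle, loose, round, 118 mm long, 0.14 to 0.23 kg. Origin at the lowest point of its round-nosed tang, z up the pestle. Tang 14 mm in diameter up to z = 28 mm; tapered shank, radius 9.8 mm at z = 31 to 15.5 mm at z = 70; collar 46 mm in diameter, z = 70 to 76; neck 27 mm in diameter to z = 84; head above
- pestle_head (a point): on the pestle's axis 100 mm above its origin, the point to grip from above: knurled round head, 33 mm in diameter, from 84 to 118 mm above the pestle's origin
- pestle_collar (a point): centre of the underside of the pestle's collar, 70 mm above the pestle's origin
- base: grey steel plate 110 x 90 x 12 mm, screwed down (fixed), x along its long side, which is the slot's direction; origin at the centre of its underside. The sleeve stands on it on a spring. The slot is open to the drift from the end that faces where the drift lies
- sleeve (a joint): how far the spring-mounted sleeve is pushed down, in m: 0 at rest. It starts to sink at a load of 6 N (the pestle's weight included), then 1 mm for every further 16 N: 0.875 mm is 20 N, 1.5 mm is 30 N, more is forbidden; hard stop at 4 mm. The sleeve's own frame has its origin at the centre of its slot's true floor, z up; its nose is at z = 80 mm
- nose (a point): centre of the sleeve's mouth, 104 mm above the worktop by drawing; x along the slot. The sleeve is clamped up to 3 mm higher or lower than drawn, not measured, to be found by feel. Upright steel tube 62 mm outside, mouth 36 mm; home, the pestle's collar rests on its flat rim and shows its true height. Let go it stays; lifting takes 20 to 40 N until 6 mm up, where it comes loose
- taper_pads (a point): on the sleeve's axis, 22 mm below the drawn nose: middle of four sprung brass pads inside the sleeve that grip the taper over the last 6 mm to home (54 N squeeze, friction 0.6 to 0.8). A straight push to home takes over 38 N; while the pestle is being turned to and fro (10 degrees or more per mm down) 8 to 18 N is enough; more means the collar has landed
- slot_floor (a point): centre of the floor of the sleeve's cross slot, on the axis, by drawing 24 mm above the worktop; truly always 80 mm below the true nose. x along the slot, y across, z up. Slot 20 mm wide, 28 mm high, open at both ends; floor reaches 31 mm from the axis, cheeks 22 mm. Home, the pestle's tang ends 10 mm above the true floor, in the drift's way
- drift: bright steel drift (wedge key), loose, 152 mm long, 0.16 to 0.25 kg, lying on its flat lower edge. Origin at the middle of the thin tip's lower edge; x from the tip back to the tail, z up. Blade 14 mm thick, 6 mm high at the tip, top edge rising 0.2 mm per mm to 24 mm at x = 90, then level; head 34 long, 18 thick, 34 high from x = 118
- drift_grip (a point): point to grip on the drift's head, across its thickness from above: 135 mm from the tip, 22 mm above the lower edge. The blade meets the seated tang when its x = 20 mm is on the sleeve's axis and has lifted the pestle 6 mm at x = 50, 8 mm at x = 60, taking 5 to 25 N; friction keeps it there. Keep this point 70 mm from the axis
- specimen_cup: specimen cup with yellow screw lid, 57 mm in diameter, 61 mm high, loose bystander; origin under its centre
- dropper: brown dropper bottle with black teat, 33 mm in diameter, 102 mm high, loose bystander; origin under its centre
- petri: flat round petri dish, 63 mm in diameter, 14 mm high, loose bystander; origin under its centre
There are look-alikes about, which are no part of the job. Leave any turquoise look-alike of the pestle alone.

How it is judged:
By the outcome, as a careful person would: the job done as asked, in the order asked, and still so for the second after the job is handed in, with the robot touching nothing.
It also fails if it takes over 72 s, if anything falls off the work surface, if the arm or the gripper's body presses on something with over 40 N, if the wrist force passes 120 N, or if a joint passes its speed limit or range.

ROBOT

A 6-joint arm with a two-finger parallel gripper is mounted at the origin on the work surface; the furniture and walls round the work are solid. World frame = base frame: x ahead of the robot, y to its left, z up, the work surface at z = 0. Lengths are in m, angles in rad, forces in N, time in s.
With the tool pointing down it reaches from about 0.375 to 0.9 m from the base axis. Payload 3.1 kg.
Tool frame: the origin (TCP) lies at the centre of the arm's flange, where the gripper is bolted on; the fingertips stand 173 mm ahead of it and the grasp point (between the pads) lies 155 mm ahead of it; z points along the fingers, y is the line along which they close (so a half turn about z gives the same grasp; the last joint's range is limited). The gripper opens to 85 mm and grips with 20 to 120 N. Pads are 22 mm wide; open, the fingers measure 114 mm over their backs; the gripper's body (76 mm by 85 mm) begins 54 mm behind the grasp point. The pads swing forward as they close: fully open they stand 13 mm farther back than shut.
Start: joints at [1.067, 0.527, 1.433, -0, 1.181, -0.178], TCP at [0.2, 0.592, 0.405] pointing down, gripper open.
Joint ranges: [-3.08, 3.08], [-0.75, 2.2], [0.22, 2.44], [-1.43, 4.57], [0, 2.65], [-2.85, 2.85]. Speed limits (rad/s): [2.79, 2.79, 3.14, 3.14, 3.14, 3.14].

INTERFACE

Orientations are given as a unit quaternion [x, y, z, w].
In Python, from station import * gives the robot as it stands.
- The arm moves only by the shell command python3 -m jog 'ROWS' [OPENING] [FORCE]. ROWS is a JSON object of lists of equal length, an entry for each row: "linear": the shift along the world's x, y, z in mm, a list of three; "turn": the turn about the world's z in units of 5 degrees (1.0 is 5 degrees). A call has 1 to 12 rows; each row shifts and turns the commanded pose from where the row before left it; what a row does not reach is not made up. A row lasts 1/8 s, in which the tool goes at most 62.5 mm and 10.7 degrees, less where a joint would pass 70% of its speed; a pose out of reach is approached as far as the arm can. A call is refused whole if a number of a shift passes 62.5 or a number of a turn 1, either way. A call with a gripper value outside its range is refused whole. OPENING is the opening, from 0 (shut) to 1 (fully open), set as the call begins (- or left out, the last holds). The fingers move at their own pace and stop on an object; FORCE is the grip in N (left out, the last holds). Time passes only in rows, so rows that do not move let the fingers close. It gives the time, the measured TCP pose, the force, the opening and the grip force at its end, in the units of the state.
- sense(): the state, without advancing time (a new reading comes with each control period).
- snapshot(name): name is "scene" or "top" or "wrist"; returns the picture (400x640x3 uint8, red, green, blue); there is no depth.
- get_calibration(name): a dict with "fx", "fy", "cx", "cy" (pixels), "dist_coeffs" ([k1, k2, p1, p2, k3] as OpenCV has them; the pictures are not rectified), "world_to_cam" (4x4, takes a point from world to camera coordinates). Camera axes: x right, y down, z forward; pixel columns grow to the right and rows downward; lengths in m; the calibration is good to about 2 mm. A picture is of the moment at which its call begins: read the wrist's pose just before it. get_calibration takes no time and is no camera call; for the wrist camera it gives the pose at the moment of the call.
- sign_off(): hands the job in; it is judged then, once.
The state is a dict: "t": time; "q": joint angles; "qd": joint speeds; "tau": joint torques, N m; "tcp_pos": TCP position; "tool_rot": TCP orientation; "force": force on the tool from outside, world axes, zero at the start; "ft_torque": the same for the moment, N m; "finger_gap": opening from 0.0 (shut) to 1.0 (fully open); "gripper_force": force on a finger pad.
Only numpy, scipy, OpenCV 4.12 (cv2) and the standard library are available. Lean on these libraries where they do the work, as an engineer would, in place of code of your own. Each camera call takes 0.05 s, during which the arm holds its last target. There are 200 camera calls.

## Working session

There is one attempt and no reset: what is moved stays moved. The work goes in short steps, Python scripts to look and compute and a shell command to move; the robot and the scene stay as the last step left them, time stands still between calls to the robot, and variables do not carry over. Pictures are saved under pics/ and viewed, at most 10 in all, crops included, and the job is handed in when it is done.

```bash
ls; mkdir -p pics; python3 - <<'E'
from station import *
import cv2
s=sense();print(s)
for n in("scene","top"):
    im=snapshot(n);cv2.imwrite(f"pics/{n}0.png",im[:,:,::-1])
    c=get_calibration(n);print(n,c)
E
```

```text
pics
{'t': 0.0, 'q': array([ 1.06648428e+00,  5.28445667e-01,  1.43393726e+00, -5.78961195e-06,
        1.18138259e+00, -1.78524804e-01]), 'qd': array([ 0.00071456, -0.00244671,  0.0003982 , -0.00221039, -0.00030788,
        0.00018944]), 'tau': array([-9.39796664e-04, -4.42355990e+01, -1.78019536e+01, -1.00753703e-04,
        8.44206254e-03, -1.89347827e-05]), 'tcp_pos': array([0.19984557, 0.59180971, 0.40373468]), 'tool_rot': array([ 1.62173016e-01,  9.86761741e-01, -1.02462091e-03, -3.61241378e-04]), 'force': array([0.69165228, 0.48394072, 0.23975015]), 'ft_torque': array([-0.02832822,  0.00582727, -0.00049412]), 'gripper_force': 0.0, 'finger_gap': 1.0005493383012363}
scene {'fx': 425.4009930553008, 'fy': 425.4009930553008, 'cx': 325.03684836989, 'cy': 195.19819696767746, 'dist_coeffs': array([-0.09396518,  0.        ,  0.        ,  0.        ,  0.        ]), 'world_to_cam': array([[ 0.89115838, -0.45360669,  0.0088157 , -0.49666428],
       [-0.25242518, -0.51187453, -0.82113701,  0.20259461],
       [ 0.37698577,  0.72953783, -0.57066303,  1.11660948],
       [ 0.        ,  0.        ,  0.        ,  1.        ]])}
top {'fx': 444.45892644331195, 'fy': 444.45892644331195, 'cx': 314.87472242507835, 'cy': 195.32627662899333, 'dist_coeffs': array([-0.03591413,  0.        ,  0.        ,  0.        ,  0.        ]), 'world_to_cam': array([[ 0.00303486, -0.99999024, -0.00320934, -0.05447315],
       [-0.99321939, -0.0026413 , -0.11622506,  0.50687302],
       [ 0.11621545,  0.0035403 , -0.99321772,  1.41318992],
       [ 0.        ,  0.        ,  0.        ,  1.        ]])}
```

View pics/scene0.png

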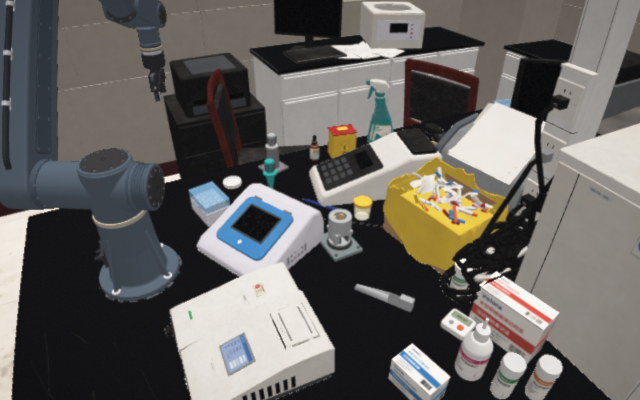

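View pics/top0.png

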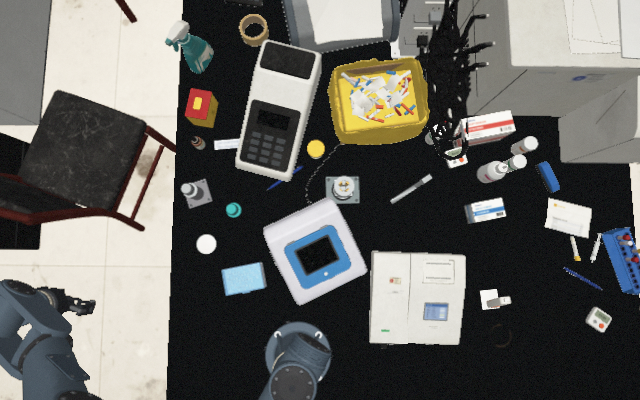

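The scene view shows the pestle in its holder at (271,150), the turquoise look-alike at (270,172), the sleeve at (340,228) and the drift from its tip at (357,288) to its head at (410,300). In the top view they are at (193,190), (233,210), (343,188) and (391,202) to (431,177). Next I'll zoom in and cast rays.

```bash
cat > h.py <<'E'
from station import *
import cv2, numpy as np
def ray(c,uv):
    K=np.array([[c["fx"],0,c["cx"]],[0,c["fy"],c["cy"]],[0,0,1]])
    p=cv2.undistortPoints(np.array([[uv]],float),K,c["dist_coeffs"])[0,0]
    T=c["world_to_cam"];R=T[:3,:3]
    return -R.T@T[:3,3], R.T@np.array([p[0],p[1],1])
def onz(c,uv,z):
    o,d=ray(c,uv);return o+d*(z-o[2])/d[2]
def proj(c,P):
    K=np.array([[c["fx"],0,c["cx"]],[0,c["fy"],c["cy"]],[0,0,1]]);T=c["world_to_cam"]
    return cv2.projectPoints(np.array([P],float),cv2.Rodrigues(T[:3,:3])[0],T[:3,3],K,c["dist_coeffs"])[0][0,0]
E
python3 - <<'E'
from h import *
t=cv2.imread("pics/top0.png");s=cv2.imread("pics/scene0.png")
def crop(im,x,y,w,h,k): return cv2.resize(im[y:y+h,x:x+w],None,fx=k,fy=k,interpolation=cv2.INTER_CUBIC)
# 800x600 : top row crops
A=crop(t,172,160,50,50,6);B=crop(t,315,160,50,50,6);C=crop(t,385,165,50,50,4)
D=crop(s,245,120,50,75,4);E_=crop(s,310,195,60,70,4);F=crop(s,345,270,80,50,4)
can=np.zeros((600,800,3),np.uint8)
for im,x,y in((A,0,0),(B,300,0),(C,600,0),(D,0,300),(E_,200,300),(F,440,300)):
    im=im[:600-y,:800-x];can[y:y+im.shape[0],x:x+im.shape[1]]=im
cv2.imwrite("pics/c1.png",can)
c=get_calibration("top")
for n,uv,z in(("pestle",(187,187),.138),("nose",(343,186),.104),("tip",(391,202),.006),("head",(428,179),.034)):print(n,onz(c,uv,z).round(3))
E
```

```text
pestle [0.519 0.333 0.138]
nose [ 0.527 -0.14   0.104]
tip [ 0.488 -0.304  0.006]
head [ 0.561 -0.421  0.034]
```

View pics/c1.png

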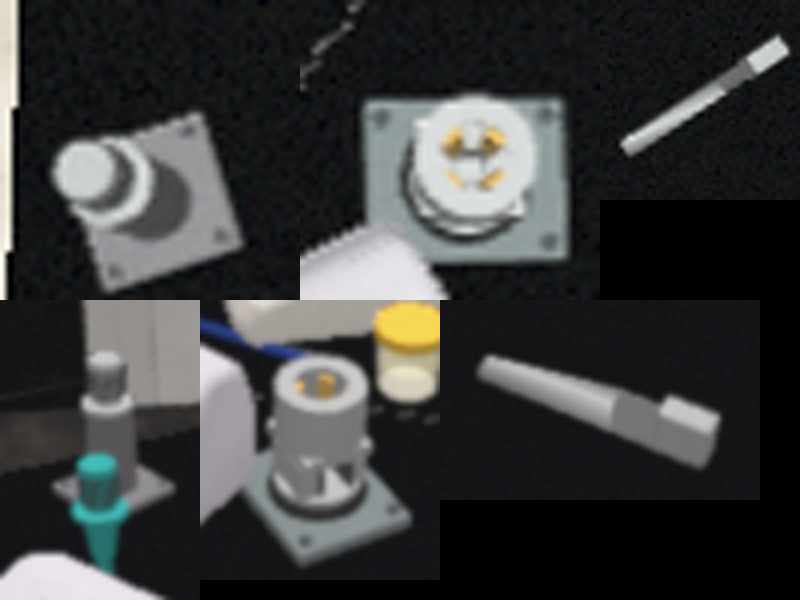

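Enlarged top view: pestle head top is at about (186.2,188.7), the nose centre at (344.2,185.0), and the base's long side is horizontal, so the slot runs roughly along world y. The drift lies on the slot's −y side with its tip towards the sleeve. Moving above the pestle.

```bash
python3 -m jog '{"linear":[[45,-37,0],[45,-37,0],[45,-37,0],[45,-37,0],[45,-37,0],[40,-37,0],[0,-30,0],[0,0,0],[0,0,0]],"turn":[0,0,0,0,0,0,0,0,0]}'
python3 - <<'E'
from h import *
s=sense();print(s["t"],s["tcp_pos"],s["tool_rot"],s["q"].round(2))
im=snapshot("wrist");cv2.imwrite("pics/w1.png",im[:,:,::-1])
c=get_calibration("wrist");print(c["fx"],c["dist_coeffs"]);o,d=ray(c,(320,200));print(o,d)
t=get_calibration("top");print(onz(t,(186.2,188.7),.138),onz(t,(344.2,185),.104),proj(c,onz(t,(186.2,188.7),.138)))
E
```

```text
t: 1.23
tcp_pos: [0.4648, 0.3405, 0.4046]
tool_rot: [0.162, 0.987, 0.0, -0.0]
force: [0.2, 0.2, 0.4]
finger_gap: 1.002
gripper_force: 0.0
1.225 [0.46483916 0.34052504 0.40459429] [ 1.62216837e-01  9.86755097e-01  2.23659962e-04 -1.60481571e-04] [ 0.44  0.46  1.56  0.    1.12 -0.81]
280.9007215542585 [0.00271805 0.         0.         0.         0.        ]
[0.38666726 0.36693081 0.37335567] [ 0.30878658 -0.09704549 -0.94619697]
[0.51342399 0.33489145 0.138     ] [ 0.53062283 -0.14367558  0.104     ] [328.88122392 250.07429137]
```

View pics/w1.png

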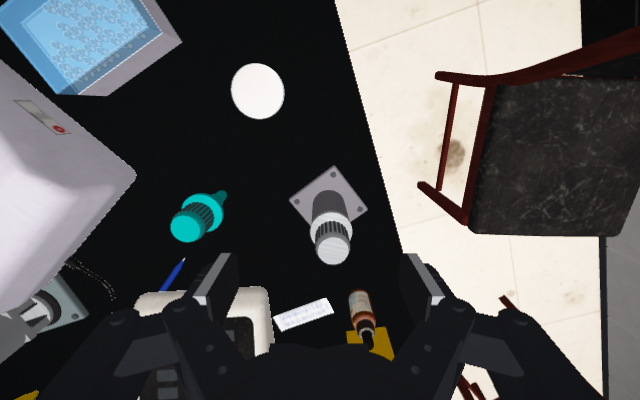

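The wrist view shows the pestle head top as a light ellipse at about (333,250), and the turquoise look-alike at (187,228), well clear. I'll fit the ellipse for a better centre.

```bash
python3 - <<'E'
from h import *
im=cv2.imread("pics/w1.png");g=cv2.cvtColor(im,6)
roi=g[225:275,305:362];print(roi[::4,::4])
m=(g>150).astype(np.uint8);m[:,:300]=0;m[:,365:]=0;m[:228]=0;m[272:]=0
n,l,st,ce=cv2.connectedComponentsWithStats(m)
c=get_calibration("wrist")
for i in range(1,n):
    if st[i,4]>100:
        k,_=cv2.findContours((l==i).astype(np.uint8),0,cv2.CHAIN_APPROX_NONE);print(st[i],ce[i],cv2.fitEllipse(k[0]),onz(c,ce[i],.138))
for uv in((333,250),):print(onz(c,uv,.138))
E
```

```text
[[ 15  40 203 201  58  42  54  68  67  42 206 204  14  15  15]
 [ 14  37 202 114  54  41  69  98  98  80  67 210  15  15  15]
 [ 15  47 203  54  54  94 107 107 102  94  65 205  15  14  15]
 [ 14  14 204  54 104 114 147 186 146 122 103 205  15  15  14]
 [ 16  14 206  93 129 211 208 206 207 206 123  65  15  15  14]
 [ 15  15  15 113 209 203 204 211 214 213 210 107  14  14  15]
 [ 14  14  15 130 207 206 209 213 212 208 202 116  15  14  15]
 [ 15  15  14 123 206 205 207 210 208 206 205  32  15  15  14]
 [ 15  15  16  16 208 204 204 204 207 206 199  15  14  15  15]
 [ 15  15  14  15  22 205 205 207 209 202  15  14  15  15  15]
 [ 15  15  14  15  15  14  25  40  14  14  15  15  14  14  14]
 [ 14  14  15  16  14  15  14  14  15  15  15  14  15  14  14]
 [ 14  15  14  15  14  15  15  15  15  14  15  14  16  14  15]]
[318 237  31  27 662] [332.74924471 250.21903323] ((332.74664306640625, 250.2167205810547), (26.155261993408203, 30.291820526123047), 86.37657165527344) [0.51473497 0.33829777 0.138     ]
[0.5145894  0.33859208 0.138     ]
```

```bash
python3 -m jog '{"linear":[[50,-3,0],[0,0,-40],[0,0,-20],[0,0,0],[0,0,0]],"turn":[0,0,0,0,0]}'
python3 - <<'E'
from h import *
s=sense();c=get_calibration("wrist");im=snapshot("wrist");cv2.imwrite("pics/w2.png",im[:,:,::-1])
g=cv2.cvtColor(im,7);u=proj(c,[.514,.337,.138]);print(s["t"],s["tcp_pos"],u)
m=(g>150).astype(np.uint8);x,y=u.astype(int);z=m*0;z[max(0,y-40):y+40,x-45:x+45]=m[max(0,y-40):y+40,x-45:x+45]
n,l,st,ce=cv2.connectedComponentsWithStats(z)
for i in range(1,n):
    if st[i,4]>100:print(st[i],ce[i],onz(c,ce[i],.138))
E
```

```text
t: 1.9
tcp_pos: [0.515, 0.3381, 0.3456]
tool_rot: [0.161, 0.987, 0.001, 0.001]
force: [0.4, 0.1, -0.2]
finger_gap: 1.002
gripper_force: 0.0
1.9 [0.5149996  0.33814471 0.34557996] [316.25796255 229.01956146]
[291 189  67  32 689] [322.27721335 197.97532656] [0.4939655  0.34799477 0.138     ]
[ 297  211   43   38 1272] [317.74921384 229.63286164] [0.51476511 0.33782322 0.138     ]
```

View pics/w2.png

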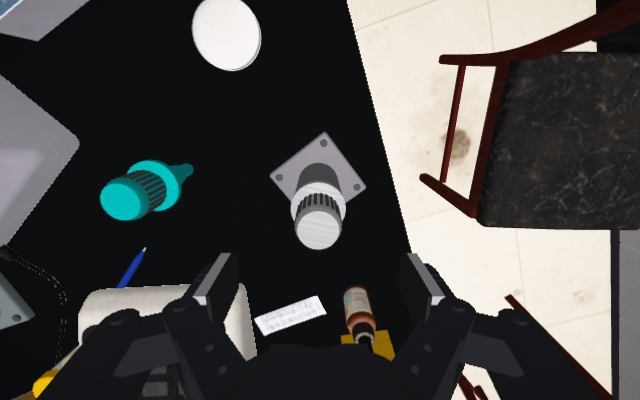

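Both measurements agree within 1 mm: the pestle axis is at (0.515, 0.338). Descending and gripping.

```bash
python3 -m jog '{"linear":[[0,0,-40],[0,0,-31.5],[0,0,0]],"turn":[0,0,0]}' && python3 -m jog '{"linear":[[0,0,0],[0,0,0],[0,0,0],[0,0,0],[0,0,0],[0,0,0]],"turn":[0,0,0,0,0,0]}' 0 110
```

```text
t: 2.33
tcp_pos: [0.5144, 0.3371, 0.2722]
tool_rot: [0.162, 0.987, -0.001, -0.001]
force: [-0.2, 0.6, 0.0]
finger_gap: 0.999
gripper_force: 0.0
t: 3.08
tcp_pos: [0.5155, 0.3374, 0.275]
tool_rot: [0.162, 0.987, 0.001, 0.001]
force: [-0.6, -0.6, 5.6]
finger_gap: 0.368
gripper_force: 108.2
```

```bash
python3 -m jog '{"linear":[[0,0,15],[0,0,45],[0,0,55],[0,0,55],[0,0,30],[0,0,0]],"turn":[0,0,0,0,0,0]}' && python3 -m jog '{"linear":[[2,-20,0],[4,-40,0],[4,-50,0],[4,-50,0],[4,-50,0],[4,-50,0],[4,-50,0],[4,-50,0],[5,-50,0],[4,-38,0],[3,-15,0],[0,0,0]],"turn":[0,0,0,0,0,0,0,0,0,0,0,0]}'
python3 - <<'E'
from h import *
s=sense();c=get_calibration("wrist");im=snapshot("wrist");cv2.imwrite("pics/w3.png",im[:,:,::-1])
t=get_calibration("top")
print(s["t"],s["tcp_pos"],s["q"].round(2),s["force"],proj(c,[.5306,-.1437,.104]))
E
```

```text
t: 3.82
tcp_pos: [0.5151, 0.3372, 0.4767]
tool_rot: [0.162, 0.987, 0.002, 0.003]
force: [-0.1, -1.2, -2.7]
finger_gap: 0.361
gripper_force: 109.0
t: 5.32
tcp_pos: [0.5565, -0.1268, 0.4716]
tool_rot: [0.163, 0.987, 0.001, -0.002]
force: [-0.8, 0.6, -2.0]
finger_gap: 0.364
gripper_force: 109.2
5.325 [ 0.5565113  -0.12682149  0.47157367] [-0.42  0.38  1.49  0.    1.27 -1.66] [-0.79113332  0.62886062 -1.97437546] [298.1568932  160.33727962]
```

View pics/w3.png

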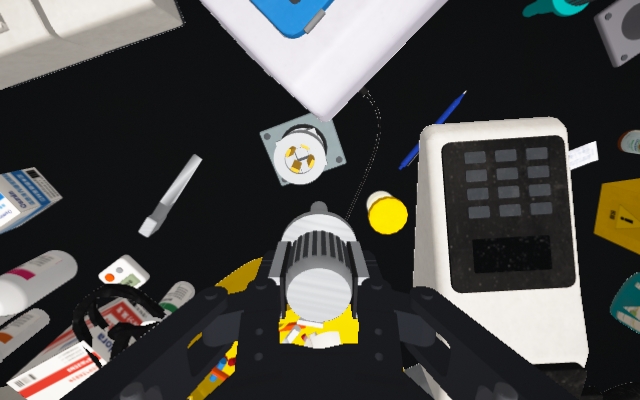

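The wrist view shows the sleeve mouth at about (300,159), the base plate around it with corners near (261,132), (333,111), (346,160) and (281,185), and the drift with tip at (198,157) and head at (150,228). Computing these now.

```bash
python3 - <<'E'
from h import *
im=cv2.imread("pics/w3.png");g=cv2.cvtColor(im,6);c=get_calibration("wrist")
for th in(215,225,235):
    m=np.zeros_like(g);m[120:195,265:340]=(g>th)[120:195,265:340]
    k,_=cv2.findContours(m,0,cv2.CHAIN_APPROX_NONE);k=max(k,key=cv2.contourArea);e=cv2.fitEllipse(cv2.convexHull(k));print(th,cv2.boundingRect(k),e,onz(c,e[0],.104))
print(g[159,268:335:2])
# plate
hsv=cv2.cvtColor(im,40);m=np.zeros_like(g);m[100:195,250:355]=((g>60))[100:195,250:355]*255
for p in((270,150),(335,145),(290,122)):print(im[p[1],p[0]],hsv[p[1],p[0]])
pl=((im[:,:,0].astype(int)-im[:,:,2])>8)&(g>70);z=np.zeros_like(g);z[105:195,252:352]=pl[105:195,252:352]
k,_=cv2.findContours(z,0,2);k=np.vstack([x for x in k if cv2.contourArea(x)>20]);r=cv2.minAreaRect(k)
P=np.array([onz(c,p,.012)[:2] for p in cv2.boxPoints(r)]);print(P,P.mean(0),np.linalg.norm(np.diff(P,axis=0),axis=1),[np.degrees(np.arctan2(*(P[i+1]-P[i])[::-1])) for i in range(3)])
# drift
z=np.zeros_like(g);z[145:245,130:210]=(g>60)[145:245,130:210]
n,l,st,ce=cv2.connectedComponentsWithStats(z);i=1+np.argmax(st[1:,4]);k,_=cv2.findContours((l==i).astype(np.uint8),0,2);r=cv2.minAreaRect(k[0]);print(st[i],r,cv2.boxPoints(r))
cv2.imwrite("pics/c2.png",np.hstack([cv2.resize(im[100:200,245:355],None,fx=4,fy=4,interpolation=2),cv2.resize(im[145:245,130:220],None,fx=4,fy=4,interpolation=2)]))
E
```

```text
215 (274, 133, 53, 51) ((299.1812744140625, 157.98193359375), (49.92731857299805, 53.21940231323242), 116.41998291015625) [ 0.52844834 -0.14041945  0.104     ]
225 (274, 133, 53, 51) ((299.2564392089844, 158.05322265625), (49.79841232299805, 53.01261520385742), 117.1363754272461) [ 0.52855867 -0.14036312  0.104     ]Traceback (most recent call last):
  File "<stdin>", line 5, in <module>
cv2.error: OpenCV(4.12.0) /io/opencv/modules/imgproc/src/shapedescr.cpp:361: error: (-201:Incorrect size of input array) There should be at least 5 points to fit the ellipse in function 'fitEllipseNoDirect'
```

```bash
python3 - <<'E'
from h import *
im=cv2.imread("pics/w3.png");g=cv2.cvtColor(im,6);c=get_calibration("wrist")
pl=((im[:,:,0].astype(int)-im[:,:,2])>8)&(g>70);z=np.zeros_like(g);z[105:195,252:352]=pl[105:195,252:352]
z=cv2.morphologyEx(z,cv2.MORPH_OPEN,np.ones((2,2)))
k,_=cv2.findContours(z,0,2);k=np.vstack([x for x in k if cv2.contourArea(x)>20])
h=np.array([onz(c,p,.012)[:2]*1000 for p in cv2.convexHull(k)[:,0]],np.float32);r=cv2.minAreaRect(h);print("plate",r,cv2.boxPoints(r))
z=np.zeros_like(g);z[145:245,130:210]=(g>60)[145:245,130:210]
n,l,st,ce=cv2.connectedComponentsWithStats(z);i=1+np.argmax(st[1:,4]);k,_=cv2.findContours((l==i).astype(np.uint8),0,1)
h=np.array([onz(c,p,.01)[:2]*1000 for p in k[0][:,0]],np.float32);r=cv2.minAreaRect(h);print("drift",st[i],r,cv2.boxPoints(r))
cv2.imwrite("pics/c2.png",np.hstack([cv2.resize(im[100:200,245:355],None,fx=4,fy=4,interpolation=2),cv2.resize(im[145:245,130:220],None,fx=4,fy=4,interpolation=2)]))
t=get_calibration("top");tt=cv2.imread("pics/top0.png").astype(int)
E
```

```text
plate ((531.0599975585938, -139.34109497070312), (89.31254577636719, 109.06819915771484), 1.3573496341705322) [[ 485.12445  -85.88011]
 [ 487.70807 -194.91771]
 [ 576.99554 -192.80208]
 [ 574.4119   -83.76448]]
drift [ 138  154   65   84 1287] ((535.6506958007812, -372.008544921875), (25.945768356323242, 174.89974975585938), 32.26249313354492) [[ 478.      -304.98486]
 [ 571.3613  -452.88208]
 [ 593.3014  -439.03223]
 [ 499.94006 -291.135  ]]
```

View pics/c2.png

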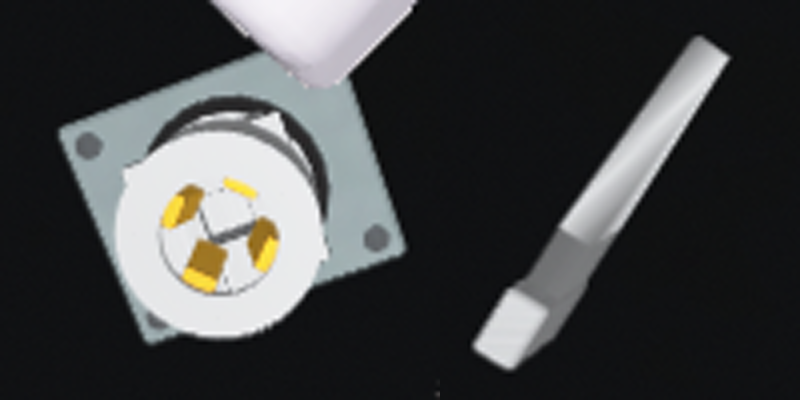

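The plate fits as 89 x 109 mm (nominal 90 x 110), centred at (0.531,-0.139), with the slot direction at −88.6°. The nose rim gives about (0.529,-0.141), so I'll use (0.530,-0.1405). Moving over it and part way down.

```bash
python3 -m jog '{"linear":[[-15,-8,0],[-11.5,-5.7,0],[0,0,-20],[0,0,-40],[0,0,-20],[0,0,0],[0,0,0]],"turn":[0,0,0,0,0,0,0]}'
python3 - <<'E'
from h import *
import time
s=sense();c=get_calibration("wrist");im=snapshot("wrist");cv2.imwrite("pics/w4.png",im[:,:,::-1])
print(s["tcp_pos"],s["force"]);im=im[:,:,::-1]
cv2.imwrite("pics/c3.png",cv2.resize(im[80:330,200:440],None,fx=2.2,fy=2.2,interpolation=2))
u=proj(c,[.530,-.1405,.104]);print(u,(u-[200,80])*2.2)
E
```

```text
t: 6.25
tcp_pos: [0.5306, -0.1396, 0.3944]
tool_rot: [0.162, 0.987, -0.0, 0.001]
force: [0.1, -0.5, -0.4]
finger_gap: 0.365
gripper_force: 109.2
[ 0.5305723  -0.13958128  0.39437624] [ 0.09372932 -0.52096098 -0.39381605]
[317.55638775 192.90837959] [258.62405306 248.3984351 ]
```

View pics/c3.png

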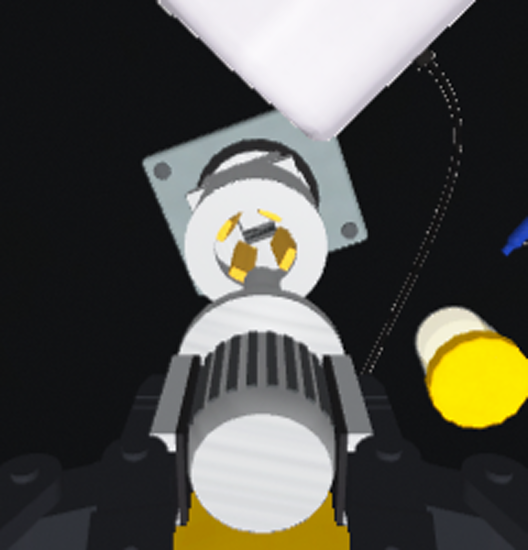

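The mouth centre is at (256.5,~247) in the crop against a predicted 258.6, so the nose is about 1 mm further towards −y. I'll shift the tool by −1.5 mm in y and go down.

```bash
python3 -m jog '{"linear":[[-0.5,-1.5,-15],[0,0,-25],[0,0,-20],[0,0,-15],[0,0,-8],[0,0,0]],"turn":[0,0,0,0,0,0]}'; python3 -m jog '{"linear":[[0,0,-2],[0,0,-2],[0,0,0]],"turn":[0,0,0]}'
```

```text
t: 7.05
tcp_pos: [0.53, -0.1411, 0.3098]
tool_rot: [0.162, 0.987, 0.0, -0.0]
force: [0.4, -0.2, -0.9]
finger_gap: 0.357
gripper_force: 109.2
t: 7.42
tcp_pos: [0.53, -0.1411, 0.3064]
tool_rot: [0.162, 0.987, -0.0, 0.0]
force: [0.9, 0.0, -1.7]
finger_gap: 0.361
gripper_force: 109.2
```

```bash
python3 -m jog '{"linear":[[0,0,-2],[0,0,-2],[0,0,-1.5],[0,0,0]],"turn":[0,0,0,0]}'; python3 -m jog '{"linear":[[0,0,-0.4],[0,0,-0.4],[0,0,-0.4],[0,0,-0.4],[0,0,-0.4],[0,0,-0.4],[0,0,-0.4],[0,0,-0.4]],"turn":[1,1,-1,-1,-1,-1,1,1]}'
```

```text
t: 7.92
tcp_pos: [0.5299, -0.1412, 0.3005]
tool_rot: [0.162, 0.987, -0.0, -0.0]
force: [-1.0, -1.4, -2.6]
finger_gap: 0.36
gripper_force: 109.2
t: 8.93
tcp_pos: [0.53, -0.1415, 0.2977]
tool_rot: [0.161, 0.987, -0.001, 0.0]
force: [-1.9, -2.6, -0.4]
finger_gap: 0.365
gripper_force: 109.2
```

```bash
python3 -m jog '{"linear":[[0,0,-0.4],[0,0,-0.4],[0,0,-0.4],[0,0,-0.4]],"turn":[1,1,-1,-1]}'
```

```text
t: 9.43
tcp_pos: [0.5298, -0.1415, 0.296]
tool_rot: [0.163, 0.987, -0.001, -0.0]
force: [-1.8, -2.2, -0.3]
finger_gap: 0.361
gripper_force: 109.2
```

```bash
python3 -m jog '{"linear":[[-0.3,-0.4,-0.4],[0,0,-0.4],[0,0,-0.4],[0,0,-0.4],[0,0,-0.4],[0,0,-0.4]],"turn":[1,1,-1,-1,1,1]}'; python3 -m jog '{"linear":[[0,0,-0.4],[0,0,-0.4],[0,0,-0.4],[0,0,-0.4]],"turn":[-1,-1,1,1]}'
```

```text
t: 10.18
tcp_pos: [0.5297, -0.1418, 0.2944]
tool_rot: [0.074, 0.997, -0.0, 0.0]
force: [-2.0, -1.1, 6.1]
finger_gap: 0.36
gripper_force: 109.3
t: 10.68
tcp_pos: [0.5297, -0.1418, 0.2935]
tool_rot: [0.075, 0.997, -0.0, 0.0]
force: [-3.2, -0.1, 10.0]
finger_gap: 0.362
gripper_force: 109.8
```

```bash
python3 -m jog '{"linear":[[0,0,-0.4],[0,0,-0.4],[0,0,-0.4],[0,0,-0.4]],"turn":[-1,-1,1,1]}'; python3 -m jog '{"linear":[[0,0,-0.4],[0,0,-0.4],[0,0,-0.4],[0,0,-0.4]],"turn":[-1,-1,1,1]}'
```

```text
t: 11.18
tcp_pos: [0.5298, -0.1418, 0.2925]
tool_rot: [0.075, 0.997, -0.0, 0.001]
force: [-3.6, -0.2, 13.6]
finger_gap: 0.361
gripper_force: 110.2
t: 11.68
tcp_pos: [0.5299, -0.1418, 0.2913]
tool_rot: [0.075, 0.997, -0.001, 0.001]
force: [-3.5, -0.0, 15.6]
finger_gap: 0.361
gripper_force: 110.5
```

```bash
python3 -m jog '{"linear":[[0,0,-0.3],[0,0,-0.3],[0,0,-0.3],[0,0,-0.3]],"turn":[-1,-1,1,1]}'; python3 -m jog '{"linear":[[0,0,-0.2],[0,0,-0.2],[0,0,-0.2],[0,0,-0.2]],"turn":[-1,-1,1,1]}'
```

```text
t: 12.18
tcp_pos: [0.5299, -0.1418, 0.2903]
tool_rot: [0.075, 0.997, -0.001, 0.001]
force: [-4.2, -0.5, 16.3]
finger_gap: 0.361
gripper_force: 110.7
t: 12.68
tcp_pos: [0.5299, -0.1419, 0.2899]
tool_rot: [0.075, 0.997, -0.001, 0.001]
force: [-4.3, -0.8, 18.8]
finger_gap: 0.359
gripper_force: 110.9
```

```bash
python3 -m jog '{"linear":[[0,0,0],[0,0,0],[0,0,0],[0,0,0]],"turn":[-1,-1,1,1]}'; python3 -m jog '{"linear":[[0,0,-0.2],[0,0,-0.2],[0,0,0],[0,0,0]],"turn":[-1,-1,1,1]}'
```

```text
t: 13.18
tcp_pos: [0.5299, -0.1419, 0.29]
tool_rot: [0.075, 0.997, -0.001, 0.001]
force: [-5.2, -0.4, 19.2]
finger_gap: 0.364
gripper_force: 111.0
t: 13.68
tcp_pos: [0.5299, -0.1419, 0.2899]
tool_rot: [0.075, 0.997, -0.001, 0.001]
force: [-5.2, 0.0, 20.3]
finger_gap: 0.359
gripper_force: 111.2
```

```bash
python3 -m jog '{"linear":[[0,0,-0.3],[0,0,-0.2],[0,0,-0.2],[0,0,0]],"turn":[-1,-1,1,1]}'; python3 - <<'E'
from h import *
im=snapshot("scene")[:,:,::-1];cv2.imwrite("pics/s2.png",im)
cv2.imwrite("pics/c4.png",cv2.resize(im[170:265,290:390],None,fx=5,fy=5,interpolation=2))
print(sense()["force"],sense()["tcp_pos"])
E
```

```text
t: 14.18
tcp_pos: [0.5299, -0.1419, 0.2897]
tool_rot: [0.075, 0.997, -0.001, 0.001]
force: [-7.2, 0.2, 24.3]
finger_gap: 0.364
gripper_force: 111.6
[-5.51642621  0.63481979 23.76527662] [ 0.52992901 -0.14187942  0.28966383]
```

View pics/c4.png

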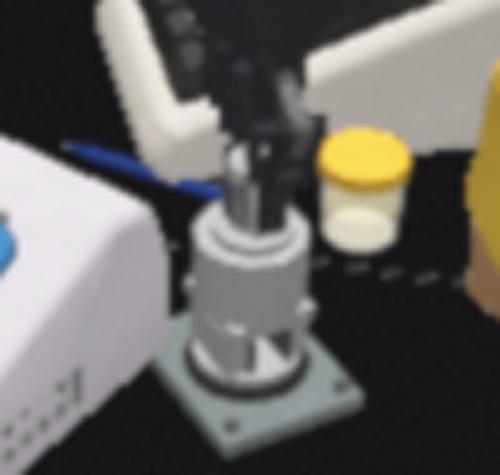

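The collar sits on the sleeve rim (crop about (250,235)), held at 24 N. I'll relieve the arm's push before opening the fingers.

```bash
python3 -m jog '{"linear":[[0,0,1.5],[0,0,1.5],[0,0,0]],"turn":[0,0,0]}'
```

```text
t: 14.6
tcp_pos: [0.5298, -0.1419, 0.2906]
tool_rot: [0.076, 0.997, -0.001, 0.001]
force: [-2.5, 0.6, 10.5]
finger_gap: 0.359
gripper_force: 110.3
```

```bash
python3 -m jog '{"linear":[[0.4,0,1.2],[0,0,1],[0,0,0]],"turn":[0,0,0]}' && python3 -m jog '{"linear":[[0,0,0],[0,0,0],[0,0,0],[0,0,0]],"turn":[0,0,0,0]}' 1 110
```

```text
t: 14.98
tcp_pos: [0.5301, -0.1419, 0.291]
tool_rot: [0.076, 0.997, -0.0, -0.0]
force: [-3.4, -2.7, 2.8]
finger_gap: 0.363
gripper_force: 109.0
t: 15.48
tcp_pos: [0.5302, -0.1413, 0.2908]
tool_rot: [0.075, 0.997, 0.0, 0.0]
force: [-0.2, 1.2, 0.9]
finger_gap: 1.002
gripper_force: 0.0
```

Released, with the collar at z≈0.106, so the slot floor is at about 0.026. For the drift, the wrist camera should end on the side away from the sleeve. That means turning about −229° in total (q6 ends near 2.5 rad, within range). Rising and going over.

```bash
python3 -m jog '{"linear":[[0,0,15],[0,0,35],[0,0,45],[0,0,25],[2,-20,0],[4,-40,0],[4,-40,0],[4,-40,0],[4,-40,0],[4,-40,0],[4,-30,0],[0,-5,0]],"turn":[0,0,0,0,-1,-1,-1,-1,-1,-1,-1,-1]}'; python3 -m jog '{"linear":[[0,0,0],[0,0,0],[0,0,0],[0,0,0],[0,0,0],[0,0,0],[0,0,0],[0,0,0],[0,0,0],[0,0,0],[0,0,0],[0,0,0]],"turn":[-1,-1,-1,-1,-1,-1,-1,-1,-1,-1,-1,-1]}'; python3 -m jog '{"linear":[[0,0,0],[0,0,0],[0,0,0],[0,0,0],[0,0,0],[0,0,0],[0,0,0],[0,0,0],[0,0,0],[0,0,0],[0,0,0],[0,0,0]],"turn":[-1,-1,-1,-1,-1,-1,-1,-1,-1,-1,-1,-1]}'; python3 -m jog '{"linear":[[0,0,0],[0,0,0],[0,0,0],[0,0,0],[0,0,0],[0,0,0],[0,0,0],[0,0,0],[0,0,0],[0,0,0],[0,0,0],[0,0,0]],"turn":[-1,-1,-1,-1,-1,-1,-1,-1,-1,-1,-1,-1]}'
python3 - <<'E'
from h import *
s=sense();c=get_calibration("wrist");im=snapshot("wrist")[:,:,::-1];cv2.imwrite("pics/w5.png",im);g=cv2.cvtColor(im,6)
np.savez("w5",**{k:np.array(v) for k,v in c.items()})
print(s["t"],s["tcp_pos"],s["q"].round(2),s["tool_rot"],proj(c,[.488,-.304,.006]),proj(c,[.561,-.421,.034]))
o,_=ray(c,(320,200));print("cam",o)
E
```

```text
t: 16.98
tcp_pos: [0.5558, -0.3988, 0.4118]
tool_rot: [0.414, 0.91, -0.001, 0.001]
force: [-0.3, -0.3, 0.9]
finger_gap: 0.999
gripper_force: 0.0
t: 18.48
tcp_pos: [0.556, -0.3963, 0.412]
tool_rot: [0.813, 0.582, 0.0, 0.0]
force: [-0.5, -0.3, 0.4]
finger_gap: 0.999
gripper_force: 0.0
t: 19.98
tcp_pos: [0.556, -0.3963, 0.412]
tool_rot: [0.995, 0.097, 0.0, 0.0]
force: [0.1, -0.2, 0.7]
finger_gap: 0.997
gripper_force: 0.0
t: 21.48
tcp_pos: [0.556, -0.3963, 0.412]
tool_rot: [0.911, -0.413, 0.0, 0.0]
force: [0.3, -0.7, 0.2]
finger_gap: 1.006
gripper_force: 0.0
21.475 [ 0.55600143 -0.39631732  0.41202538] [-0.78  0.6   1.27  0.    1.27  1.64] [ 9.10587433e-01 -4.13316228e-01  4.56693253e-04  1.19784948e-04] [311.94305781 243.86039047] [328.45017144 155.80804756]
cam [ 0.60946012 -0.45809326  0.38077646]
```

```bash
python3 - <<'E'
from h import *
im=cv2.imread("pics/w5.png");g=cv2.cvtColor(im,6)
x0,y0=250,110
z=np.zeros_like(g);z[y0:280,x0:400]=(g>60)[y0:280,x0:400]
n,l,st,ce=cv2.connectedComponentsWithStats(z);print(st[1:][st[1:,4]>200])
cv2.imwrite("pics/c5.png",np.hstack([cv2.resize(im[y0:280,x0:400],None,fx=3.5,fy=3.5,interpolation=2)]))
E
```

```text
[[ 306  140   27  104 1254]]
```

View pics/c5.png

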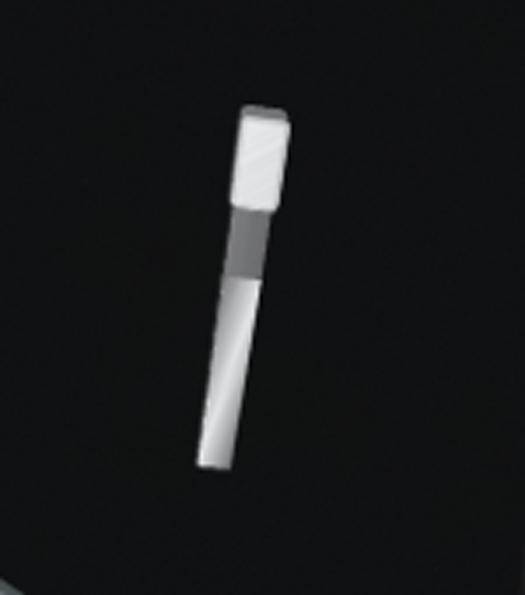

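The drift is seen nearly vertical: head top centre at about (324,156.6) and tip edge middle at (311.1,243.1).

```bash
python3 - <<'E'
from h import *
c=dict(np.load("w5.npz"));f=lambda u,v,z:onz(c,(u/3.5+250,v/3.5+110),z)
im=cv2.imread("pics/w5.png");g=cv2.cvtColor(im,6)
m=np.zeros_like(g);m[140:172,305:345]=(g>205)[140:172,305:345];k,_=cv2.findContours(m,0,1);k=max(k,key=cv2.contourArea)
h=np.array([onz(c,p,.034)[:2]*1000 for p in k[:,0]],np.float32);r=cv2.minAreaRect(h);print("headtop",r)
T=f(214,466,.006);M=f(241.5,279,.024);J=f(259,163,.034)
E_=(f(242,114,.034)+f(290,122,.034))/2
B=f(250.5,209,.034)
for n,p in zip("TMJEB",(T,M,J,E_,B)):print(n,p.round(4))
for a in(M,J,B,E_):
    d=a-T;print(np.hypot(*d[:2]),np.degrees(np.arctan2(d[1],d[0])))
E
```

```text
headtop ((564.8192138671875, -415.9178161621094), (14.469749450683594, 30.832012176513672), 33.7691650390625)
T [ 0.4897 -0.3041  0.006 ]
M [ 0.539  -0.3781  0.024 ]
J [ 0.5645 -0.4167  0.034 ]
E [ 0.5731 -0.4301  0.034 ]
B [ 0.5558 -0.4022  0.034 ]
0.08891045235582941 -56.31959245276
0.1351618959332225 -56.37371501853482
0.11831908544047517 -56.013012506309245
0.15110028653476307 -56.47345985820671
```

The lengths match (89, 118, 135 and 151 mm against 90, 118, 135 and 152), and the drift lies at −56.4°. Going to grip it at (0.5645,-0.4167).

```bash
python3 -m jog '{"linear":[[4,-10,-20],[4.5,-10.4,-40],[0,0,-50],[0,0,-50],[0,0,-40],[0,0,-20],[0,0,-12],[0,0,0],[0,0,0]],"turn":[-0.8,-0.73,0,0,0,0,0,0,0]}'
```

```text
t: 22.65
tcp_pos: [0.5652, -0.4174, 0.1806]
tool_rot: [0.882, -0.472, 0.002, 0.0]
force: [-0.3, 0.1, 0.4]
finger_gap: 1.0
gripper_force: 0.0
```

```bash
python3 -m jog '{"linear":[[0,0,-1.5],[0,0,0],[0,0,0],[0,0,0],[0,0,0],[0,0,0],[0,0,0],[0,0,0]],"turn":[0,0,0,0,0,0,0,0]}' 0 110; python3 - <<'E'
from h import *
for i in range(1):
    s=sense();print(s["tcp_pos"],s["tool_rot"],s["force"])
E
```

```text
t: 23.65
tcp_pos: [0.5647, -0.417, 0.1777]
tool_rot: [0.882, -0.472, 0.0, 0.0]
force: [-0.4, 0.8, 5.4]
finger_gap: 0.195
gripper_force: 108.1
[ 0.56474413 -0.41702405  0.17771582] [ 8.81635304e-01 -4.71931205e-01  3.51162616e-04  7.55446358e-05] [-0.4217299   0.84442053  5.35678464]
```

Drift gripped. Lifting it, turning −32.3° into the slot line and lining it up outside the sleeve.

```bash
python3 -m jog '{"linear":[[0,0,15],[0,0,25],[-5,15,5],[-6,20,0],[-6,20,0],[-6,20,0],[-5,15,0],[-2.4,5.5,0],[0,0,0],[0,0,0]],"turn":[0,-0.46,-1,-1,-1,-1,-1,-1,0,0]}'; python3 - <<'E'
from h import *
s=sense();print(s["tcp_pos"],s["force"],np.degrees(2*np.arctan2(s["tool_rot"][1],s["tool_rot"][0])),s["q"].round(2))
c=get_calibration("wrist");im=snapshot("wrist")[:,:,::-1];cv2.imwrite("pics/w6.png",im)
E
```

```text
t: 24.9
tcp_pos: [0.5343, -0.3217, 0.2224]
tool_rot: [0.716, -0.698, 0.0, 0.0]
force: [0.3, 0.1, -2.1]
finger_gap: 0.194
gripper_force: 107.3
[ 0.53432031 -0.32172079  0.22240442] [ 0.25201424  0.06982236 -2.14367637] -88.55062429284361 [-0.72  0.77  1.56 -0.    0.81  2.4 ]
```

```bash
python3 -m jog '{"linear":[[0,0,-9],[0,0,-8],[0,5,0],[0,8,0],[-0.3,8,0],[-0.3,8,0],[-0.3,8,0],[-0.2,8,0],[0,0,0],[0,0,0]],"turn":[0,0,0,0,0,0,0,0,0,0]}'
```

```text
t: 26.2
tcp_pos: [0.5332, -0.2765, 0.2054]
tool_rot: [0.716, -0.698, 0.0, 0.0]
force: [-0.2, 0.2, -1.6]
finger_gap: 0.191
gripper_force: 107.3
```

```bash
python3 -m jog '{"linear":[[0,0,-0.7],[0,0,-0.5],[0,0,0]],"turn":[0,0,0]}';python3 -m jog '{"linear":[[0,0,-0.6],[0,0,0]],"turn":[0,0]}';python3 -m jog '{"linear":[[0,0,-0.6],[0,0,0]],"turn":[0,0]}'
```

```text
t: 26.58
tcp_pos: [0.533, -0.2766, 0.204]
tool_rot: [0.715, -0.699, -0.0, 0.0]
force: [-0.0, -0.1, -1.5]
finger_gap: 0.194
gripper_force: 107.3
t: 26.82
tcp_pos: [0.5331, -0.2765, 0.2037]
tool_rot: [0.716, -0.699, 0.0, -0.0]
force: [0.6, -0.2, -0.6]
finger_gap: 0.193
gripper_force: 107.4
t: 27.08
tcp_pos: [0.5332, -0.2765, 0.2032]
tool_rot: [0.716, -0.699, 0.0, -0.0]
force: [-1.0, 0.2, 1.5]
finger_gap: 0.192
gripper_force: 107.7
```

The floor is felt at about 0.0258, consistent with the collar height. Pushing in.

```bash
python3 -m jog '{"linear":[[0,4,0.3],[-0.1,5,0],[-0.1,5,0],[-0.1,4,0],[-0.1,4,0],[-0.1,3,0],[-0.1,3,0],[0,3,0],[0,0,0]],"turn":[0,0,0,0,0,0,0,0,0]}'
```

```text
t: 28.2
tcp_pos: [0.5337, -0.248, 0.2041]
tool_rot: [0.716, -0.698, 0.004, 0.001]
force: [-0.1, -9.1, 0.8]
finger_gap: 0.192
gripper_force: 107.9
```

```bash
python3 -m jog '{"linear":[[-0.1,3,0],[-0.1,3,0],[-0.1,3,0],[-0.1,3,0],[-0.1,3,0],[0,3,0],[0,0,0]],"turn":[0,0,0,0,0,0,0]}';python3 -m jog '{"linear":[[-0.1,3,0],[-0.1,3,0],[0,3,0],[0,2,0],[0,0,0],[0,0,0]],"turn":[0,0,0,0,0,0]}'
```

```text
t: 29.08
tcp_pos: [0.5335, -0.2314, 0.2042]
tool_rot: [0.716, -0.698, 0.006, 0.001]
force: [-0.1, -12.0, 0.5]
finger_gap: 0.192
gripper_force: 107.7
t: 29.82
tcp_pos: [0.532, -0.2164, 0.2035]
tool_rot: [0.716, -0.699, 0.0, -0.0]
force: [0.8, -1.7, 4.4]
finger_gap: 0.196
gripper_force: 108.0
```

The resistance has dropped, so the taper is loose, with the tip about 60 mm past the axis. Unloading, opening and withdrawing straight up.

```bash
python3 -m jog '{"linear":[[0,0,0.6],[0,-0.3,0.4],[0,0,0]],"turn":[0,0,0]}'; python3 -m jog '{"linear":[[0,0,0],[0,0,0],[0,0,0],[0,0,0],[0,0,0]],"turn":[0,0,0,0,0]}' 1 110; python3 -m jog '{"linear":[[0,0,15],[0,0,35],[0,-10,50],[0,-30,50],[0,-40,30],[0,0,0],[0,0,0]],"turn":[0,0,0,0,0,0,0]}'
python3 - <<'E'
from h import *
s=sense();print(s["t"],s["tcp_pos"])
c=get_calibration("wrist");im=snapshot("wrist")[:,:,::-1];cv2.imwrite("pics/w7.png",im);np.savez("w7",**{k:np.array(v) for k,v in c.items()})
im2=snapshot("top")[:,:,::-1];cv2.imwrite("pics/top7.png",im2);g=cv2.cvtColor(im,6)
for z in(.034,):print("headproj",proj(c,[.532,-.2164,z]))
# pestle head top: expected if lifted 8 at z=.106+.048+.008
for z in(.154,.162):print(z,proj(c,[.530,-.1415,z]))
u=proj(c,[.530,-.1415,.160]).astype(int)
for th in(150,190):
    m=np.zeros_like(g);m[u[1]-45:u[1]+45,u[0]-45:u[0]+45]=(g>th)[u[1]-45:u[1]+45,u[0]-45:u[0]+45]
    n,l,st,ce=cv2.connectedComponentsWithStats(m);print(th,[(a.tolist(),b.round(1)) for a,b in zip(st[1:],ce[1:]) if a[4]>80])
u=proj(c,[.532,-.2164,.06]).astype(int)
m=np.zeros_like(g);m[u[1]-40:u[1]+40,u[0]-40:u[0]+40]=(g>190)[u[1]-40:u[1]+40,u[0]-40:u[0]+40]
n,l,st,ce=cv2.connectedComponentsWithStats(m);print([(a.tolist(),b.round(1),onz(c,b,.060).round(4)) for a,b in zip(st[1:],ce[1:]) if a[4]>80])
E
```

```text
t: 30.2
tcp_pos: [0.5315, -0.2162, 0.2037]
tool_rot: [0.716, -0.698, -0.001, 0.0]
force: [0.6, -0.5, -1.1]
finger_gap: 0.189
gripper_force: 107.5
t: 30.82
tcp_pos: [0.5318, -0.2167, 0.2042]
tool_rot: [0.716, -0.699, -0.0, 0.0]
force: [0.7, -0.4, -0.0]
finger_gap: 0.998
gripper_force: 0.0
t: 31.7
tcp_pos: [0.5311, -0.296, 0.3842]
tool_rot: [0.715, -0.699, -0.001, -0.0]
force: [0.6, -0.8, -0.1]
finger_gap: 0.998
gripper_force: 0.0
31.7 [ 0.53111743 -0.29601716  0.38417569]
headproj [315.90767899 239.33316689]
0.154 [315.26279327 369.72150868]
0.162 [315.16731133 377.60166773]
150 [([289, 330, 23, 14, 183], array([297.6, 334.9])), ([320, 330, 40, 15, 424], array([343.1, 335.8]))]
190 [([289, 330, 21, 14, 160], array([297.4, 334.8])), ([322, 330, 23, 15, 191], array([335.2, 335.4]))]
[([310, 238, 13, 24, 308], array([316. , 249.4]), array([ 0.5316, -0.2165,  0.06  ]))]
```

```bash
python3 - <<'E'
from h import *
im=snapshot("scene")[:,:,::-1];cv2.imwrite("pics/s7.png",im);g=cv2.cvtColor(im,6);c=get_calibration("scene")
for z in(.154,.160,.162):print("top",z,proj(c,[.53,-.1415,z]).round(1))
for z in(.106,.113):print("collar near edge",z,proj(c,[.53-.0116,-.1415-.0198*1,z]).round(1))
x=int(proj(c,[.53,-.1415,.16])[0]);
print(x);print(g[195:250,x-8:x+9:4].T)
b=cv2.imread("pics/scene0.png");d=cv2.absdiff(im,b).max(2)>40
n,l,st,ce=cv2.connectedComponentsWithStats(d.astype(np.uint8));print(st[1:][st[1:,4]>25].tolist())
E
```

```text
top 0.154 [340.6 200.8]
top 0.16 [340.7 198.9]
top 0.162 [340.7 198.3]
collar near edge 0.106 [339.8 220.4]
collar near edge 0.113 [339.9 218.3]
340
[[184 169 166 166 166 165 166 165 162 149 104  65  83  83 104 139 173 189
  182 186 196 207 209 210 204 182 143 123 121 121 122 122 122 122 122 122
  121 121 124 128 125 118 116 117 119 129 152 173 163 125  89  54  51  77
  121]
 [168 167 168 173 175 153 138 121 107  90  73  72  75  83  88  96 122 158
  190 203 194 162 130 143 182 207 204 177 131 124 124 124 124 125 124 124
  123 124 127 155 184 161 128 123 121 122 121 121 124 132 134 104  62  50
   69]
 [168 183 206 209 208 208 204 183 142 126 106  85  86  89  91  91  93  96
  113 158 201 198 169 130 150 191 207 192 152 128 126 125 125 125 125 125
  124 124 125 136 142 124 119 103  89  83  80  84 118 167 172 114  76  52
   59]
 [161 164 168 164 167 183 199 182 142 125 107  97  93  86  82  83  84 101
  148 190 204 190 151 148 186 207 205 181 139 126 125 125 125 124 124 124
  124 123 123 122 127 142 153 134 120 118 118 118 118 117 116 109  90  69
   93]
 [ 37  37  46  56  54  50  46  45  47  40  36  30  32  48 101 153 180 204
  203 185 166 175 198 208 207 190 147 125 122 122 122 123 123 123 122 122
  127 128 122 119 109  99 105 116 122 124 138 157 148 128 119 117 117 118
  118]]
[[6, 1, 7, 4, 27], [0, 0, 74, 214, 9227], [99, 0, 68, 48, 1961], [135, 0, 274, 219, 16642], [141, 53, 23, 32, 326], [172, 67, 46, 51, 1100], [265, 136, 13, 13, 97], [160, 162, 13, 8, 42], [142, 177, 23, 34, 236], [82, 181, 21, 9, 33], [92, 180, 16, 8, 36], [337, 197, 8, 6, 31], [333, 204, 16, 15, 133], [92, 215, 16, 13, 73], [341, 236, 7, 9, 38], [345, 240, 14, 9, 67], [352, 253, 7, 5, 29], [354, 284, 61, 28, 673]]
```

Drift head centre at y=−0.2165 puts the tip 60 mm past the axis, which means about 8 mm of lift. The scene view agrees: the head top is at row ~199 (z≈0.16), with a dark gap between collar and rim. Handing in.

```bash
python3 -c "
from station import *
print(sign_off())"
```

```text
the job is handed in; nothing more can be done
None
```

The job is handed in at about 32 s: the pestle was twisted home until its collar landed, finishing at about 24 N by the wrist reading (about 26 N with its own weight) and released; the drift was then pushed 60 mm past the axis, lifting the pestle loose by about 8 mm (from the drift's position; the scene picture agrees), with both left there and nothing else touched as far as I could tell.

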